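# Slide the tall glue bottle home into its rack bay

## Robot

A 7-joint arm with a two-finger parallel gripper is mounted at the origin on the work surface; the furniture and walls round the work are solid. World frame = base frame: x ahead of the robot, y to its left, z up, the work surface at z = 0. Lengths are in m, angles in rad, forces in N, time in s.
With the tool pointing down it reaches from about 0.4 to 0.875 m from the base axis. Payload 19.3 kg.
Tool frame: the origin (TCP) lies between the finger pads; the fingertips stand 25 mm ahead of it and the grasp point (between the pads) lies 6 mm ahead of it; z points along the fingers, y is the line along which they close (so a half turn about z gives the same grasp; the last joint's range is limited). The gripper opens to 85 mm and grips with 20 to 120 N. Pads are 22 mm wide; open, the fingers measure 114 mm over their backs; the gripper's body (76 mm by 85 mm) begins 54 mm behind the grasp point. The pads swing forward as they close: fully open they stand 13 mm farther back than shut.
Start: joints at [-1.261, 0.521, -0.036, 1.599, 0.021, 1.021, -0.113], TCP at [0.232, 0.58, 0.256] pointing down, gripper open.
Joint ranges: [-2.91, 2.91], [-0.3, 2.13], [-1.5, 1.42], [0.17, 2.43], [-1.26, 4.41], [0.16, 1.93], [-2.52, 2.52]. Speed limits (rad/s): [1.89, 1.89, 2.39, 2.39, 3.01, 3.01, 3.01].

## Interface

Orientations are given as a unit quaternion [w, x, y, z].
In Python, from cell import r gives the robot as it stands.
- The arm moves only by the tool arm_command, never from a script. Its argument "series" is a list of rows, each a list of 7 numbers: the shift along the tool's x, y, z in m, then the turn, a rotation vector about the tool's x, y, z in rad, then the closure in counts, from 0 (fully open) to 255 (shut). In form: [[tx, ty, tz, rx, ry, rz, fingers], ...]. A call has 1 to 20 rows; each row is the pose to reach, as a shift and turn from the pose commanded when the call began, along the tool's axes at that moment; what a row does not reach only later rows make up. A row lasts 1/8 s, in which the tool goes at most 62.5 mm and 10.7 degrees, less where a joint would pass 70% of its speed; a pose out of reach is approached as far as the arm can. A call with a gripper value outside its range is refused whole. The fingers move at their own pace and stop on an object; "grip_force" is the grip in N (left out, the last holds). Time passes only in rows, so rows that repeat a pose let the fingers close. It gives the time, the measured TCP pose, the force, the opening and the grip force at its end, in the units of the state.
- r.get_obs(): the state, without advancing time (a new reading comes with each control period).
- r.grab_frame(name): name is "side" or "top" or "wrist"; returns a dict with "pixels" (384x512x3 uint8, red, green, blue), "fx", "fy", "cx", "cy" (pixels), "rvec" (rotation vector, rad) and "tvec" (3), from world to camera coordinates, as OpenCV has them. Camera axes: x right, y down, z forward; pixel columns grow to the right and rows downward; lengths in m; the calibration is good to about 2 mm. A picture is of the moment at which its call begins. There is no depth.
- r.sign_off(): hands the job in; it is judged then, once.
The state is a dict: "time": time; "joint_pos": joint angles; "joint_vel": joint speeds; "joint_torque": joint torques, N m; "eef_pos": TCP position; "tcp_rot": TCP orientation; "force": force on the tool from outside, world axes, zero at the start; "moment": the same for the moment, N m; "opening": opening from 0.0 (shut) to 1.0 (fully open); "finger_force": force on a finger pad.
Only numpy, scipy, OpenCV 4.12 (cv2) and the standard library are available. Lean on these libraries where they do the work, as an engineer would, in place of code of your own. Each camera call takes 0.05 s, during which the arm holds its last target. There are 200 camera calls.

## Task

Push the tall glue bottle gently across the desk, low on its body so that it slides upright and does not tip, into the wide empty bay of the oak rack until it stands against the back wall of the bay. Do not grip it, lift it or touch its cap, and leave the other things on the desk and the stamp in the rack where they are.

Things in the scene. Friction and masses are not known exactly. Their poses are not given: they have to be found in the camera images.
- glue_bottle: tall slim white round glue bottle, loose, standing upright: straight round body 46 mm in diameter up to 105 mm, then a shoulder; 170 mm tall with its cap, 0.2 to 0.35 kg, centre of mass about 60 mm up. Origin: centre of its underside; z along the bottle. Pushed higher than about 30 mm above the desk it can tip over.
- glue_cap: black nozzle cap fixed on top of the glue bottle, 30 mm across at its foot, from 130 to 170 mm above the bottle's underside. Its origin is the same point as the bottle's (centre of the bottle's underside).
- rack: low oak rack of two bays, fixed to the desk, without floor, open at front and top. Origin: on the desk in the wide empty bay, where the centre of the bottle's underside is when it touches the back wall in mid-bay. +x points into the bay (push this way), z up. Back wall: face at x = +23 mm, 86 mm high. The narrow bay with the stamp is on the -y side (to y = -88 mm).
- bay_mouth (a point): centre of the wide bay's open front, on the desk, 26 mm before the rack's origin; axes as the rack's. The bay is 60 mm wide (inner faces at y = -30 and +30 mm); its cheeks are 8 mm thick and 60 mm high, begin here and run back to the back wall, 49 mm in.
- ink: bystander, loose, not to be disturbed: square glass ink bottle, 48x48x58 mm. Origin: centre of its underside.
- seal: bystander, loose, not to be disturbed: brass seal with dark grip standing upright, 24 mm across, 66 mm tall. Origin: centre of its underside.
- tin: bystander, loose, not to be disturbed: flat fastener tin, 50x74x21 mm. Origin: centre of its underside.
- rubber: bystander, loose, not to be disturbed: eraser, 17x43x13 mm. Origin: centre of its underside.
- stamp: bystander, loose, not to be disturbed: rubber stamp with a turned handle, 26x36x70 mm, standing in the rack's narrow bay. Origin: centre of its underside.
Mind the look-alikes: they are no part of the job. Several things have the shape of the glue_bottle; the one meant has the colours described above.

How it is judged:
By the outcome, as a careful person would: the job done as asked, in the order asked, and still so for the second after the job is handed in, with the robot touching nothing.
It also fails if it takes over 61 s, if anything falls off the work surface, if the arm or the gripper's body presses on something with over 40 N, if the wrist force passes 120 N, or if a joint passes its speed limit or range.

## Working session

There is one attempt and no reset: what is moved stays moved. The work goes in short steps, Python scripts to look and compute and a tool call to move; the robot and the scene stay as the last step left them, time stands still between calls to the robot, and variables do not carry over. Pictures are saved under pics/ and viewed, at most 10 in all, crops included, and the job is handed in when it is done.

Besides the shell and the picture viewer there is one more tool, called after "Call:" as name(argument=value, ...), one argument or row to a line, values as JSON. arm_command: Moves the arm, as the interface text tells. Its arguments: {"type":"object","properties":{"series":{"type":"array","items":{"type":"array","items":{"type":"number"}}},"grip_force":{"type":"number"}},"required":["series"]}

```bash
mkdir -p pics
cat > h.py <<'E'
import numpy as np, cv2
from cell import r
def cam(f):
    R=cv2.Rodrigues(np.array(f["rvec"],float))[0]; t=np.array(f["tvec"],float)
    return R,t
def ray(f,u,v):
    R,t=cam(f); d=R.T@np.array([(u-f["cx"])/f["fx"],(v-f["cy"])/f["fy"],1]); return -R.T@t,d
def onz(f,u,v,z):
    c,d=ray(f,u,v); return c+d*(z-c[2])/d[2]
def proj(f,p):
    R,t=cam(f); q=R@np.array(p,float)+t; return np.array([f["fx"]*q[0]/q[2]+f["cx"],f["fy"]*q[1]/q[2]+f["cy"]])
def save(f,n): cv2.imwrite("pics/"+n,f["pixels"][:,:,::-1])
E
python3 - <<'E'
from h import *
a=[r.grab_frame(n) for n in("top","side")]
import pickle; pickle.dump(a,open("f0.pkl","wb"))
for f,n in zip(a,("top0.png","side0.png")):
    save(f,n); R,t=cam(f); print(-R.T@t,R[2],f["fx"],f["cx"],f["cy"])
o=r.get_obs(); print(o["time"],o["eef_pos"],o["tcp_rot"])
E
```

```text
[ 0.2660753  -0.05802734  1.01191804] [ 0.10050235  0.03293583 -0.99439153] 392.72299263385884 255.99870713416828 187.79822489298243
[ 0.04961291 -0.95244742  0.60604576] [ 0.27349727  0.81443949 -0.51174951] 395.1153878480317 257.1855521991318 190.56704827736854
0.1 [0.23163116 0.58020622 0.25581021] [-7.05689109e-05  1.88772553e-01  9.82020715e-01 -4.82781817e-04]
```

View pics/top0.png

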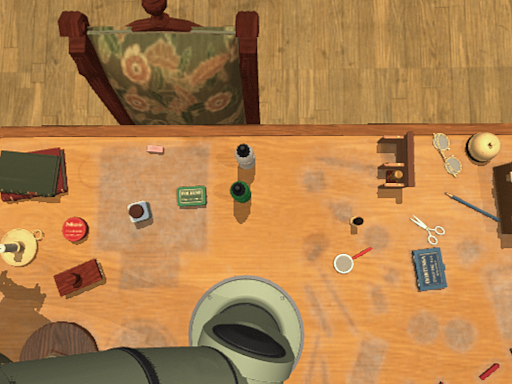

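View pics/side0.png

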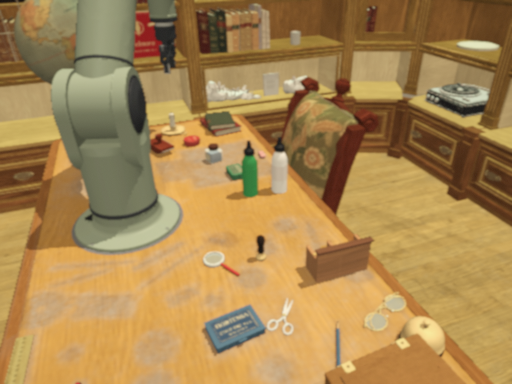

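Candidates for the bottle in the top view are the white one with a black cap at (245,155) and its green look-alike at (240,190). In the side view they are at (280,168) and (250,172). I choose the white one. The rack is at (397,160), opening to the left, with the wide empty bay at about row 148 and the stamp at (396,177). The seal stands at (357,221), clear of the path. Next I take one close crop and measure.

Run:
```python
from h import *
import pickle
t,s=pickle.load(open("f0.pkl","rb"))
p=t["pixels"][:,:,::-1]
a=cv2.resize(p[128:208,225:265],None,fx=6,fy=6,interpolation=cv2.INTER_CUBIC)
b=cv2.resize(p[125:205,370:420],None,fx=6,fy=6,interpolation=cv2.INTER_CUBIC)
q=s["pixels"][:,:,::-1]
cv2.imwrite("pics/crop.png",np.hstack([a,b]))
c=cv2.resize(q[130:290,225:385],None,fx=3.7,fy=3.7,interpolation=cv2.INTER_CUBIC); cv2.imwrite("pics/crops.png",c)
# white bottle mask, side
hsv=cv2.cvtColor(q.copy(),cv2.COLOR_BGR2HSV); roi=np.zeros(q.shape[:2],np.uint8); roi[130:200,262:295]=1
m=((hsv[...,1]<60)&(hsv[...,2]>120)&(roi>0)).astype(np.uint8)
n,l,st,ce=cv2.connectedComponentsWithStats(m); print("side white",st[1:],ce[1:])
for v in range(136,196,3):
    x=np.where(m[v])[0]; print(v,(x.min(),x.max()) if len(x) else None,end=' ')
```

```text
side white [[272 152  16  41 529]] [[279.20415879 171.76937618]]
136 None 139 None 142 None 145 None 148 None 151 None 154 (np.int64(274), np.int64(285)) 157 (np.int64(273), np.int64(286)) 160 (np.int64(273), np.int64(287)) 163 (np.int64(273), np.int64(286)) 166 (np.int64(273), np.int64(285)) 169 (np.int64(273), np.int64(285)) 172 (np.int64(273), np.int64(285)) 175 (np.int64(273), np.int64(285)) 178 (np.int64(273), np.int64(285)) 181 (np.int64(273), np.int64(285)) 184 (np.int64(273), np.int64(285)) 187 (np.int64(272), np.int64(285)) 190 (np.int64(273), np.int64(285)) 193 None
```

View pics/crop.png

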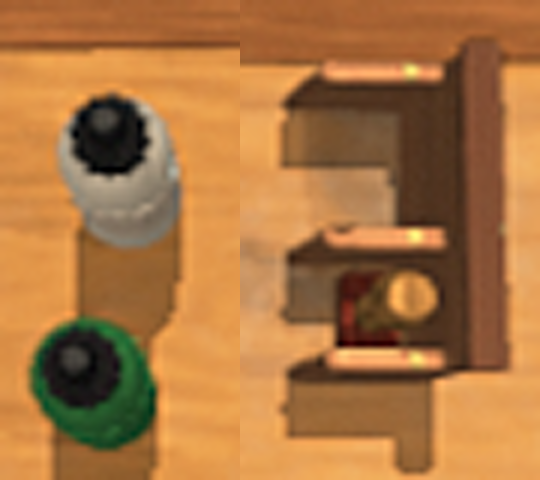

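View pics/crops.png

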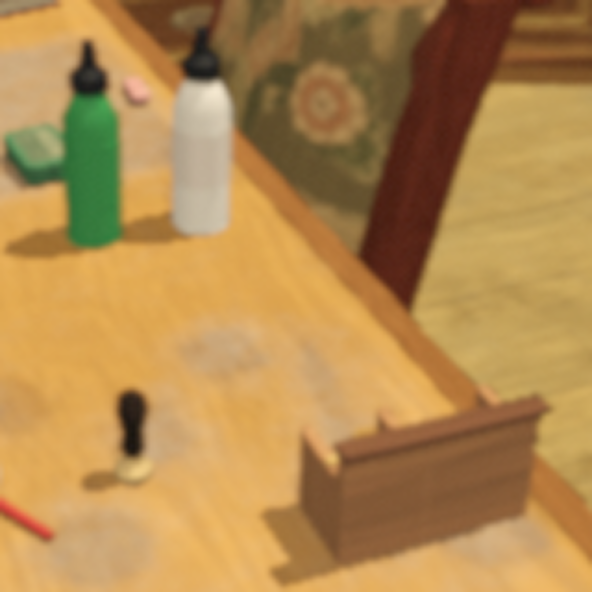

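The close crops show the white bottle with its black cap: the cap tip is at top (242.5,147.7) and side (279.3,138.6). The green look-alike is beside it. The cheek tops of the empty wide bay are at rows ~137 and ~165, with fronts at column ~384.5, and the stamp is in the lower bay.

Run:
```python
from h import *
import pickle
t,s=pickle.load(open("f0.pkl","rb")); np.set_printoptions(precision=4,suppress=True)
T=lambda x,y,o,z:onz(t,o[0]+x/6,o[1]+y/6,z)
A=(225-.5,128-.5);B=(370-.5-40,125-.5)
print("cap tip top z.17",T(105,118,A,.17)," side",onz(s,279.0,138.3,.17))
print("green cap",T(75,357,A,.17), "side", onz(s,225+88/3.7,130+43/3.7,.17))
print("base lower edge z0",T(131,248,A,0))
print("side base front rim",onz(s,279,192.7,0), "cam dir"), print(s["tvec"])
for n,x,y,z in[("up front",325,72,.06),("up back",443,72,.06),("mid front",328,237,.06),("mid back",445,238,.06),("low front",328,359,.06),("back top-left up",462,42,.086),("back left low",462,368,.086),("back right up",500,42,.086),("back right low",507,368,.086),("stamp",412,297,.07)]:
    print(n,T(x,y,B,z))
# side view check of rack back wall: top edge outer & foot
for n,x,y,z in[("back top near",343,455,.086),("back top far",545,405,.086),("back foot near",341,560,0),("back foot far",527,512,0),("seal foot",132,470,0)]:
    print("side",n,onz(s,225-.5+x/3.7,130-.5+y/3.7,z))
```

```text
cap tip top z.17 [0.4403 0.0006 0.17  ]  side [ 0.4321 -0.0141  0.17  ]
green cap [0.3529 0.0109 0.17  ] side [ 0.3474 -0.0042  0.17  ]
base lower edge z0 [0.418  0.0008 0.    ]
side base front rim [ 0.4297 -0.0232  0.    ] cam dir
[-0.3484  0.0755  1.0723]
up front [ 0.4881 -0.3383  0.06  ]
up back [ 0.4878 -0.3858  0.06  ]
mid front [ 0.4201 -0.3375  0.06  ]
mid back [ 0.4196 -0.3842  0.06  ]
low front [ 0.3705 -0.336   0.06  ]
back top-left up [ 0.4938 -0.3847  0.086 ]
back left low [ 0.364  -0.3801  0.086 ]
back right up [ 0.4937 -0.3996  0.086 ]
back right low [ 0.364  -0.3974  0.086 ]
stamp [ 0.3942 -0.367   0.07  ]
side back top near [ 0.3599 -0.4004  0.086 ]
side back top far [ 0.4872 -0.4016  0.086 ]
side back foot near [ 0.3673 -0.3937  0.    ]
side back foot far [ 0.4906 -0.3963  0.    ]
side seal foot [ 0.2803 -0.2752  0.    ]
```

White bottle is at (0.440, 0.000), agreeing from both views. The rack's bay centre is at x≈0.454 with its mouth at y≈−0.338, and the cheek spacing of 68 mm fits. The push goes along about −y.

I will nest the bottle against two nearly shut fingers, with the tool tilted ~30° so its body stays clear of the upper bottle. First I hover behind the bottle.

Call:
arm_command(
  series=[
    [-0.026,-0.026,0,0,0,0.08,195],
    [-0.051,-0.052,0,0,0,0.16,195],
    [-0.077,-0.078,0,0,0,0.25,195],
    [-0.102,-0.104,0,0,0,0.33,195],
    [-0.128,-0.13,0,0,0,0.41,195],
    [-0.153,-0.156,0,0,0,0.49,195],
    [-0.179,-0.182,0,0,0,0.58,195],
    [-0.205,-0.207,0,0,0,0.66,195],
    [-0.23,-0.233,0,0,0,0.74,195],
    [-0.256,-0.259,0,0,0,0.82,195],
    [-0.281,-0.285,0,0,0,0.9,195],
    [-0.307,-0.311,0,0,0,0.99,195],
    [-0.332,-0.337,0,0,0,1.07,195],
    [-0.358,-0.363,0,0,0,1.152,195],
    [-0.358,-0.363,0,0,0,1.152,195],
    [-0.358,-0.363,0,0,0,1.152,195],
  ],
)

```text
time: 2.1
eef_pos: [0.4294, 0.111, 0.2562]
tcp_rot: [-0.0, 0.693, 0.721, -0.0]
force: [-0.3, -0.0, 0.3]
opening: 0.235
finger_force: 0.0
```

Call:
arm_command(
  series=[
    [0,0.002,0,0,-0.09,0,195],
    [0,0.004,0,0,-0.18,0,195],
    [0,0.005,0,0,-0.27,0,195],
    [0,0.006,0,0,-0.36,0,195],
    [0,0.007,0,0,-0.45,0,195],
    [0,0.008,0,0,-0.54,0,195],
    [0,0.008,0,0,-0.54,0,195],
    [0,0.008,0,0,-0.54,0,195],
  ],
)

```text
time: 3.1
eef_pos: [0.4374, 0.111, 0.2563]
tcp_rot: [0.192, 0.668, 0.695, -0.184]
force: [-0.7, -0.3, 0.4]
opening: 0.236
finger_force: 0.0
```

Run:
```python
from h import *
f=r.grab_frame("side"); g=r.grab_frame("top")
a=np.vstack([f["pixels"][0:220,120:380],g["pixels"][100:320,120:380]])[:,:,::-1]
b=np.hstack([a[:220],a[220:]])
cv2.imwrite("pics/hover.png",cv2.resize(b,None,fx=1.53,fy=1.53))
o=r.get_obs();print(o["eef_pos"],o["tcp_rot"],np.round(o["joint_pos"],2))
```

```text
[0.43760666 0.11053827 0.25656613] [ 0.19164014  0.66854793  0.69453187 -0.1842368 ] [-1.03  0.43  0.48  1.97  0.3   1.09 -0.71]
```

View pics/hover.png

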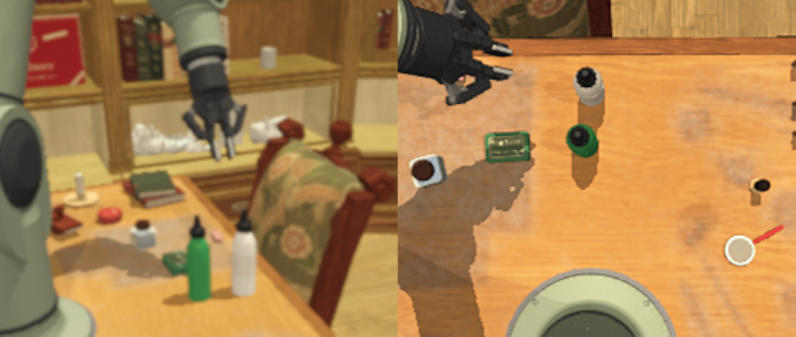

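The hover view shows the tool leaning back toward +y, with fingers left of the white bottle (589,85 in the right half). The forearm comes in from the left, clear of the green look-alike at (582,140). Descending behind the bottle.

Call:
arm_command(
  series=[
    [0.013,0,0.024,0,0,0,195],
    [0.026,0,0.047,0,0,0,195],
    [0.039,0,0.071,0,0,0,195],
    [0.052,0,0.094,0,0,0,195],
    [0.065,0,0.118,0,0,0,195],
    [0.078,0,0.142,0,0,0,195],
    [0.091,0,0.165,0,0,0,195],
    [0.103,0,0.188,0,0,0,195],
    [0.106,0,0.193,0,0,0,195],
    [0.106,0,0.193,0,0,0,195],
  ],
)

```text
time: 4.45
eef_pos: [0.4381, 0.1024, 0.0367]
tcp_rot: [0.192, 0.668, 0.694, -0.185]
force: [-0.2, -1.4, 0.8]
opening: 0.235
finger_force: 0.0
```

Run:
```python
from h import *
f=r.grab_frame("side"); g=r.grab_frame("top")
b=np.hstack([cv2.resize(f["pixels"][110:230,210:320],None,fx=3.5,fy=3.5),cv2.resize(g["pixels"][110:230,150:260],None,fx=3.5,fy=3.5)])[:,:,::-1]
cv2.imwrite("pics/low.png",b)
o=r.get_obs();print(o["eef_pos"],o["tcp_rot"],np.round(o["joint_pos"],2),o["force"])
```

```text
[0.43834042 0.10277367 0.03712057] [ 0.19221581  0.66836984  0.69453897 -0.18425652] [-0.95  0.84  0.4   2.07  0.26  0.6  -0.83] [-0.14410034 -0.5663605   0.0092326 ]
```

View pics/low.png

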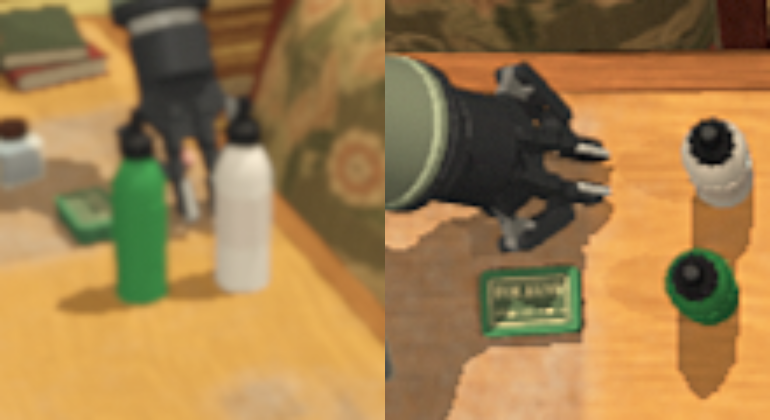

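The low view shows the fingers level with the white bottle, with the right half showing fingertips at (608,150) and (608,192). But the wide knuckles (rows 65–248) would pass within a few mm of the green bottle (702,285). I turn the tool 12° so its rear swings away from the green bottle, then push slightly outward.

Call:
arm_command(
  series=[
    [-0.004,0.004,0.003,0.028,0,0.046,195],
    [-0.009,0.008,0.005,0.055,0,0.092,195],
    [-0.013,0.011,0.008,0.083,0,0.138,195],
    [-0.0177,0.0152,0.0106,0.11,0,0.184,195],
    [-0.0177,0.0152,0.0106,0.11,0,0.184,195],
    [-0.0177,0.0152,0.0106,0.11,0,0.184,195],
  ],
)

```text
time: 5.3
eef_pos: [0.4537, 0.0826, 0.0362]
tcp_rot: [0.171, 0.738, 0.619, -0.204]
force: [-0.8, -0.0, -0.3]
opening: 0.239
finger_force: 0.0
```

```bash
cat > mv.py <<'E'
import sys
from h import *
from scipy.spatial.transform import Rotation as Ro
def tool(dx,dy,dz,yaw=0):
    q=np.array(r.get_obs()["tcp_rot"]); M=Ro.from_quat(q[[1,2,3,0]]).as_matrix()
    return np.round(M.T@[dx,dy,dz],4),np.round(M.T@[0,0,yaw],4)
def state():
    o=r.get_obs(); q=np.array(o["tcp_rot"]); M=Ro.from_quat(q[[1,2,3,0]]).as_matrix()
    np.set_printoptions(precision=4,suppress=True)
    print(o["time"],np.array(o["eef_pos"]),"zaxis",M[:,2],"force",np.array(o["force"])); return np.array(o["eef_pos"]),M
E
python3 - <<'E'
from mv import *
p,M=state()
for T in [(.4475,.044,.037),(.4535,-.027,.037),(.456,-.06,.037)]:
    print(T,tool(*(np.array(T)-p)))
E
```

```text
5.3 [0.4537 0.0826 0.0362] zaxis [-0.0896 -0.5063 -0.8577] force [-0.842  -0.0444 -0.2852]
(0.4475, 0.044, 0.037) (array([-0.034 ,  0.0006,  0.0194]), array([0., 0., 0.]))
(0.4535, -0.027, 0.037) (array([-0.093 ,  0.0188,  0.0548]), array([0., 0., 0.]))
(0.456, -0.06, 0.037) (array([-0.1205,  0.027 ,  0.0713]), array([0., 0., 0.]))
```

Call:
arm_command(
  series=[
    [-0.006,0,0.0034,0,0,0,195],
    [-0.012,0,0.0068,0,0,0,195],
    [-0.018,0,0.0103,0,0,0,195],
    [-0.023,0,0.0131,0,0,0,195],
    [-0.027,0,0.0154,0,0,0,195],
    [-0.0305,0.0005,0.0174,0,0,0,195],
    [-0.034,0.0006,0.0194,0,0,0,195],
    [-0.038,0.002,0.0219,0,0,0,195],
    [-0.042,0.003,0.0244,0,0,0,195],
    [-0.046,0.0045,0.0268,0,0,0,195],
    [-0.05,0.0055,0.0292,0,0,0,195],
    [-0.054,0.0065,0.0316,0,0,0,195],
    [-0.054,0.0065,0.0316,0,0,0,195],
  ],
)

```text
time: 6.92
eef_pos: [0.4493, 0.0193, 0.037]
tcp_rot: [0.172, 0.739, 0.619, -0.204]
force: [0.3, 0.4, -0.2]
opening: 0.237
finger_force: 0.0
```

Run:
```python
from mv import *
p,M=state()
f=r.grab_frame("side"); g=r.grab_frame("top")
b=np.hstack([cv2.resize(f["pixels"][120:220,210:310],None,fx=4,fy=4),cv2.resize(g["pixels"][120:220,170:270],None,fx=4,fy=4)])[:,:,::-1]
cv2.imwrite("pics/con.png",b)
```

```text
6.925 [0.4493 0.0193 0.037 ] zaxis [-0.0899 -0.5065 -0.8575] force [ 0.2742  0.363  -0.1637]
```

View pics/con.png

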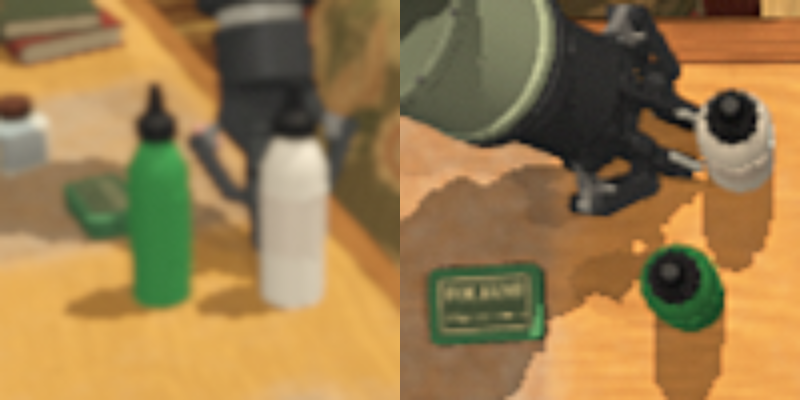

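The bottle is nested between the two fingers and upright, with its cap at top (733,102) in the right half. The knuckle (row 215) clears the green bottle (row 243) by about 16 mm. Continuing.

Run:
```python
from mv import *
p,M=state()
for T in [(.4575,-.06,.037)]: print(T,tool(*(np.array(T)-p)))
```

```text
7.025 [0.4494 0.0197 0.0369] zaxis [-0.0897 -0.5064 -0.8576] force [ 0.3556 -0.5215  1.3127]
(0.4575, -0.06, 0.037) (array([-0.0661,  0.0219,  0.0396]), array([0., 0., 0.]))
```

Call:
arm_command(
  series=[
    [-0.004,0.0014,0.0024,0,0,0,195],
    [-0.008,0.0027,0.0048,0,0,0,195],
    [-0.012,0.004,0.0072,0,0,0,195],
    [-0.016,0.0053,0.0096,0,0,0,195],
    [-0.02,0.0067,0.012,0,0,0,195],
    [-0.024,0.008,0.0144,0,0,0,195],
    [-0.028,0.0093,0.0168,0,0,0,195],
    [-0.032,0.0107,0.0192,0,0,0,195],
    [-0.036,0.012,0.0216,0,0,0,195],
    [-0.04,0.0133,0.024,0,0,0,195],
    [-0.044,0.0147,0.0264,0,0,0,195],
    [-0.048,0.016,0.0288,0,0,0,195],
    [-0.052,0.0173,0.0312,0,0,0,195],
    [-0.056,0.0187,0.0336,0,0,0,195],
    [-0.06,0.02,0.036,0,0,0,195],
    [-0.064,0.0213,0.0384,0,0,0,195],
    [-0.066,0.0219,0.0396,0,0,0,195],
    [-0.066,0.0219,0.0396,0,0,0,195],
  ],
)

```text
time: 9.28
eef_pos: [0.4575, -0.06, 0.0369]
tcp_rot: [0.171, 0.739, 0.619, -0.204]
force: [0.5, -0.1, -0.1]
opening: 0.236
finger_force: 0.1
```

```bash
cat >> mv.py <<'E'
def bottle():
    # white body silhouette in the side view + black cap in top view (cap axis at z~.15)
    s=r.grab_frame("side"); t=r.grab_frame("top")
    p,M=state(); return s,t
def white(f,uv,w,h):
    u,v=int(uv[0]),int(uv[1]); x0=max(u-w,0);y0=max(v-h,0)
    q=f["pixels"][y0:v+h,x0:u+w]; hsv=cv2.cvtColor(np.ascontiguousarray(q),cv2.COLOR_RGB2HSV)
    m=((hsv[...,1]<60)&(hsv[...,2]>115)).astype(np.uint8)
    n,l,st,ce=cv2.connectedComponentsWithStats(m); i=1+st[1:,4].argmax()
    return st[i][:4]+[x0,y0,0,0],st[i][4],ce[i]+[x0,y0]
E
python3 - <<'E'
from mv import *
s,t=bottle(); np.set_printoptions(precision=4,suppress=True)
B=np.array([.452,-.102,0])
b,a,c=white(s,proj(s,B+[0,0,.06]),18,30); print(b,a,c)
u=b[0]+b[2]/2-.5; v=b[1]+b[3]-.5
rim=onz(s,u,v,0); R,_=cam(s); d=rim-(-R.T@s["tvec"]); d[2]=0; d/=np.linalg.norm(d)
print("side bottle",rim+.023*d)
B=rim+.023*d
# black cap blob in top
uv=proj(t,B+[0,0,.15]); x0,y0=int(uv[0])-14,int(uv[1])-14
q=t["pixels"][y0:y0+28,x0:x0+28]; m=(q.max(2)<60).astype(np.uint8); n,l,st,ce=cv2.connectedComponentsWithStats(m)
i=1+np.argmin([np.hypot(*(e-14)) if s_[4]>20 else 99 for e,s_ in zip(ce[1:],st[1:])]); print("cap",st[i],ce[i]+[x0,y0],"pred",uv,"pos z.145",onz(t,*(ce[i]+[x0,y0]),.145))
cv2.imwrite("pics/mid.png",np.hstack([cv2.resize(s["pixels"][130:250,220:340],None,fx=3.3,fy=3.3),cv2.resize(t["pixels"][110:230,190:310],None,fx=3.3,fy=3.3)])[:,:,::-1])
E
```

```text
9.375 [ 0.4575 -0.0598  0.0369] zaxis [-0.0896 -0.5064 -0.8576] force [-1.0092 -0.0534 -0.6112]
[287 166  20  44] 700 [296.43 186.59]
side bottle [ 0.4508 -0.1032  0.    ]
cap [  7   9  13  13 114] [287.5263 145.6491] pred [289.2345 144.1416] pos z.145 [ 0.4485 -0.0997  0.145 ]
```

View pics/mid.png

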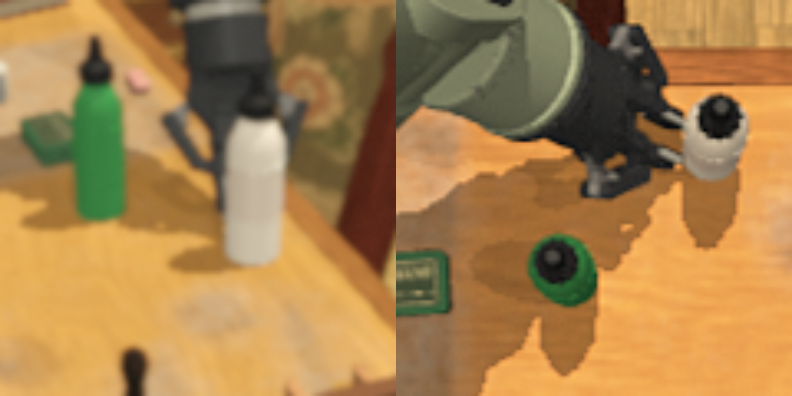

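The bottle is past the green one and upright, with its cap at (718,115) in the right half. It measures (0.450, −0.102). Next I push on while turning the tool back in line with the bay.

Run:
```python
from mv import *
p,M=state()
for T in [(.454,-.178,.037)]: print(T,*tool(*(np.array(T)-p),.161))
```

```text
9.375 [ 0.4575 -0.0598  0.0369] zaxis [-0.0896 -0.5064 -0.8576] force [-1.0092 -0.0534 -0.6112]
(0.454, -0.178, 0.037) [-0.1004  0.0172  0.0601] [-0.0828  0.     -0.1381]
```

Call:
arm_command(
  series=[
    [-0.0056,0.001,0.0033,-0.005,0,-0.008,195],
    [-0.0112,0.0019,0.0067,-0.009,0,-0.015,195],
    [-0.0167,0.0029,0.01,-0.014,0,-0.023,195],
    [-0.0223,0.0038,0.0134,-0.018,0,-0.031,195],
    [-0.0279,0.0048,0.0167,-0.023,0,-0.038,195],
    [-0.0335,0.0057,0.02,-0.028,0,-0.046,195],
    [-0.039,0.0067,0.0234,-0.032,0,-0.054,195],
    [-0.0446,0.0076,0.0267,-0.037,0,-0.061,195],
    [-0.0502,0.0086,0.03,-0.041,0,-0.069,195],
    [-0.0558,0.0096,0.0334,-0.046,0,-0.077,195],
    [-0.0614,0.0105,0.0367,-0.051,0,-0.084,195],
    [-0.0669,0.0115,0.0401,-0.055,0,-0.092,195],
    [-0.0725,0.0124,0.0434,-0.06,0,-0.1,195],
    [-0.0781,0.0134,0.0467,-0.064,0,-0.107,195],
    [-0.0837,0.0143,0.0501,-0.069,0,-0.115,195],
    [-0.0892,0.0153,0.0534,-0.074,0,-0.123,195],
    [-0.0948,0.0162,0.0568,-0.078,0,-0.13,195],
    [-0.1004,0.0172,0.0601,-0.083,0,-0.138,195],
    [-0.1004,0.0172,0.0601,-0.083,0,-0.138,195],
  ],
)

```text
time: 11.75
eef_pos: [0.4538, -0.1786, 0.0371]
tcp_rot: [0.187, 0.687, 0.676, -0.19]
force: [-0.8, 0.6, 0.4]
opening: 0.234
finger_force: 0.0
```

```bash
cat >> mv.py <<'E'
def meas(B):
    s,t=bottle(); B=np.array(B)
    b,a,c=white(s,proj(s,B+[0,0,.06]),20,32)
    rim=onz(s,b[0]+b[2]/2-.5,b[1]+b[3]-.5,0); R,_=cam(s); d=rim+R.T@s["tvec"]; d[2]=0; d/=np.linalg.norm(d)
    print(b,a,"side bottle",rim+.023*d)
    uv=proj(t,B+[0,0,.15]); x0,y0=int(uv[0])-14,int(uv[1])-14
    q=t["pixels"][y0:y0+28,x0:x0+28]; m=(q.max(2)<60).astype(np.uint8); n,l,st,ce=cv2.connectedComponentsWithStats(m)
    i=1+np.argmin([np.hypot(*(e-14)) if k[4]>20 else 99 for e,k in zip(ce[1:],st[1:])]); c=ce[i]+[x0,y0]
    print("cap",st[i],c,onz(t,*c,.145)); return s,t
E
python3 - <<'E'
from mv import *
meas([.4535,-.22,0]); p,M=state()
for T in [(.454,-.28,.037)]: print(T,*tool(*(np.array(T)-p)))
E
```

```text
11.85 [ 0.454 -0.178  0.037] zaxis [-0.0071 -0.5142 -0.8576] force [ 0.3273 -0.5974  0.051 ]
[304 187  25  47] 832 side bottle [ 0.4529 -0.2215  0.    ]
cap [  7   9  13  14 116] [340.5172 143.8362] [ 0.4521 -0.2176  0.145 ]
11.85 [ 0.454 -0.178  0.037] zaxis [-0.0071 -0.5142 -0.8576] force [ 0.3273 -0.5974  0.051 ]
(0.454, -0.28, 0.037) [-0.0875  0.0015  0.0524] [0. 0. 0.]
```

Call:
arm_command(
  series=[
    [-0.0052,0.0002,0.0031,0,0,0,195],
    [-0.0103,0.0004,0.0062,0,0,0,195],
    [-0.0155,0.0005,0.0093,0,0,0,195],
    [-0.0207,0.0007,0.0123,0,0,0,195],
    [-0.0259,0.0009,0.0154,0,0,0,195],
    [-0.031,0.0011,0.0185,0,0,0,195],
    [-0.0362,0.0013,0.0216,0,0,0,195],
    [-0.0414,0.0014,0.0247,0,0,0,195],
    [-0.0465,0.0016,0.0278,0,0,0,195],
    [-0.0517,0.0018,0.0309,0,0,0,195],
    [-0.0569,0.002,0.0339,0,0,0,195],
    [-0.062,0.0022,0.037,0,0,0,195],
    [-0.0672,0.0023,0.0401,0,0,0,195],
    [-0.0724,0.0025,0.0432,0,0,0,195],
    [-0.0724,0.0025,0.0432,0,0,0,195],
  ],
)

```text
time: 13.72
eef_pos: [0.4552, -0.2629, 0.0373]
tcp_rot: [0.187, 0.687, 0.676, -0.19]
force: [0.2, -0.4, 0.5]
opening: 0.239
finger_force: 0.0
```

Run:
```python
from mv import *
s,t=meas([.4535,-.304,0]); p,M=state()
for T in [(.4555,-.322,.037)]: print(T,*tool(*(np.array(T)-p)))
cv2.imwrite("pics/mouth.png",np.hstack([cv2.resize(s["pixels"][170:300,270:390],None,fx=3.3,fy=3.3),cv2.resize(t["pixels"][110:240,300:420],None,fx=3.3,fy=3.3)])[:,:,::-1])
```

```text
13.825 [ 0.4553 -0.2624  0.0372] zaxis [-0.0071 -0.5142 -0.8577] force [ 0.4527  0.1667 -0.1551]
[320 204  27  40] 737 side bottle [ 0.4744 -0.2729  0.    ]
cap [  6   8  14  14 127] [378.0394 143.0551] [ 0.4535 -0.3005  0.145 ]
13.825 [ 0.4553 -0.2624  0.0372] zaxis [-0.0071 -0.5142 -0.8577] force [ 0.4527  0.1667 -0.1551]
(0.4555, -0.322, 0.037) [-0.051   0.0011  0.0308] [0. 0. 0.]
```

View pics/mouth.png

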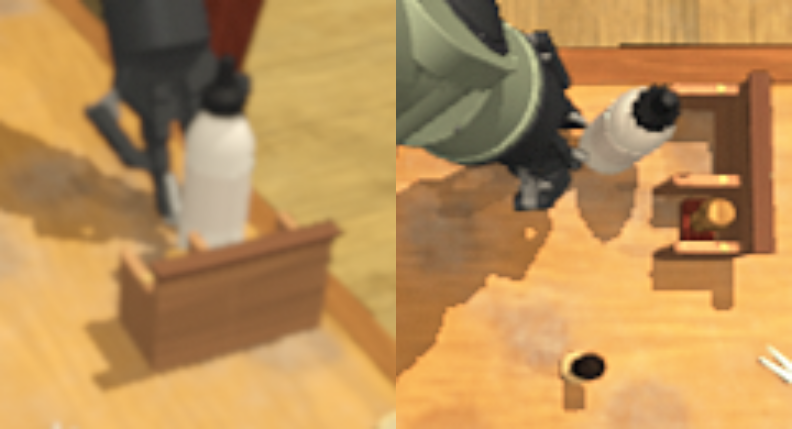

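The mouth view shows the bottle upright just before the wide bay, with its cap at (657,108) in the right half. It measures x≈0.454, in line with mid-bay; the stamp and seal are untouched. Entering the bay.

Call:
arm_command(
  series=[
    [-0.0042,0.0001,0.0025,0,0,0,195],
    [-0.0083,0.0002,0.005,0,0,0,195],
    [-0.0125,0.0003,0.0075,0,0,0,195],
    [-0.0167,0.0004,0.01,0,0,0,195],
    [-0.0208,0.0005,0.0125,0,0,0,195],
    [-0.025,0.0006,0.015,0,0,0,195],
    [-0.0292,0.0007,0.0175,0,0,0,195],
    [-0.0333,0.0008,0.02,0,0,0,195],
    [-0.0375,0.0009,0.0225,0,0,0,195],
    [-0.0417,0.0009,0.025,0,0,0,195],
    [-0.0459,0.001,0.0275,0,0,0,195],
    [-0.0459,0.001,0.0275,0,0,0,195],
  ],
)

```text
time: 15.32
eef_pos: [0.4554, -0.3163, 0.0373]
tcp_rot: [0.187, 0.687, 0.676, -0.19]
force: [0.1, 0.4, -0.4]
opening: 0.231
finger_force: 0.0
```

Call:
arm_command(
  series=[
    [-0.0009,0,0.0005,0,0,0,195],
    [-0.0018,0,0.001,0,0,0,195],
    [-0.0026,0,0.0015,0,0,0,195],
    [-0.0034,0,0.002,0,0,0,195],
    [-0.0034,0,0.002,0,0,0,195],
  ],
)

```text
time: 15.95
eef_pos: [0.4555, -0.3198, 0.0372]
tcp_rot: [0.187, 0.686, 0.677, -0.19]
force: [-0.4, 0.6, 0.0]
opening: 0.236
finger_force: 0.5
```

Run:
```python
from mv import *
state(); t=r.grab_frame("top"); uv=proj(t,[.455,-.362,.15]); x0,y0=int(uv[0])-14,int(uv[1])-14
q=t["pixels"][y0:y0+28,x0:x0+28]; m=(q.max(2)<60).astype(np.uint8); n,l,st,ce=cv2.connectedComponentsWithStats(m)
for k,e in zip(st[1:],ce[1:]):
    if k[4]>20: print(k,onz(t,*(e+[x0,y0]),.145))
print(tool(0,-.002,0)[0])
```

```text
15.95 [ 0.4555 -0.3198  0.0372] zaxis [-0.007  -0.5141 -0.8577] force [-0.402   0.5709  0.018 ]
[  5   9  14  13 136] [ 0.4546 -0.3566  0.145 ]
[-0.0017  0.      0.001 ]
```

Call:
arm_command(
  series=[
    [-0.0009,0,0.0005,0,0,0,195],
    [-0.0017,0,0.001,0,0,0,195],
    [-0.0017,0,0.001,0,0,0,195],
  ],
)

```text
time: 16.38
eef_pos: [0.4555, -0.3217, 0.0372]
tcp_rot: [0.187, 0.686, 0.677, -0.19]
force: [0.2, 2.3, -0.8]
opening: 0.234
finger_force: 1.3
```

Call:
arm_command(
  series=[
    [-0.0009,0,0.0005,0,0,0,195],
    [-0.0017,0,0.001,0,0,0,195],
    [-0.0017,0,0.001,0,0,0,195],
  ],
)

```text
time: 16.75
eef_pos: [0.4558, -0.3229, 0.0369]
tcp_rot: [0.187, 0.686, 0.677, -0.189]
force: [-0.8, 10.9, 2.7]
opening: 0.235
finger_force: 5.4
```

Call:
arm_command(
  series=[
    [-0.0009,0,0.0005,0,0,0,195],
    [-0.0009,0,0.0005,0,0,0,195],
  ],
)

```text
time: 17.0
eef_pos: [0.4558, -0.3232, 0.0368]
tcp_rot: [0.187, 0.686, 0.677, -0.189]
force: [-2.0, 18.2, 8.5]
opening: 0.237
finger_force: 9.0
```

The force rose to 18 N, so the bottle is against the back wall. Now I back straight out.

Call:
arm_command(
  series=[
    [0.0015,0,-0.0009,0,0,0,195],
    [0.0035,0,-0.0021,0,0,0,195],
    [0.006,0,-0.0036,0,0,0,195],
    [0.01,0,-0.006,0,0,0,195],
    [0.016,0,-0.0096,0,0,0,195],
    [0.025,0,-0.015,0,0,0,195],
    [0.036,0,-0.0216,0,0,0,195],
    [0.048,0,-0.0288,0,0,0,195],
    [0.06,0,-0.036,0,0,0,195],
    [0.07,0,-0.042,0,0,0,195],
    [0.07,0,-0.042,0,0,0,195],
  ],
)

```text
time: 18.38
eef_pos: [0.4569, -0.2422, 0.0373]
tcp_rot: [0.187, 0.686, 0.677, -0.19]
force: [-0.0, -0.1, 0.5]
opening: 0.233
finger_force: 0.0
```

Run:
```python
from mv import *
p,M=state(); t=r.grab_frame("top"); s=r.grab_frame("side"); uv=proj(t,[.455,-.362,.15]); x0,y0=int(uv[0])-14,int(uv[1])-14
q=t["pixels"][y0:y0+28,x0:x0+28]; m=(q.max(2)<60).astype(np.uint8); n,l,st,ce=cv2.connectedComponentsWithStats(m)
for k,e in zip(st[1:],ce[1:]):
    if k[4]>20: print(k,onz(t,*(e+[x0,y0]),.145))
cv2.imwrite("pics/end.png",np.hstack([cv2.resize(s["pixels"][150:310,220:390],None,fx=2.3,fy=2.3),cv2.resize(t["pixels"][110:270,250:420],None,fx=2.3,fy=2.3)])[:,:,::-1])
```

```text
18.375 [ 0.4569 -0.2422  0.0373] zaxis [-0.0062 -0.5139 -0.8579] force [-0.009  -0.0942  0.5295]
[  6   9  14  13 133] [ 0.4545 -0.3578  0.145 ]
```

View pics/end.png

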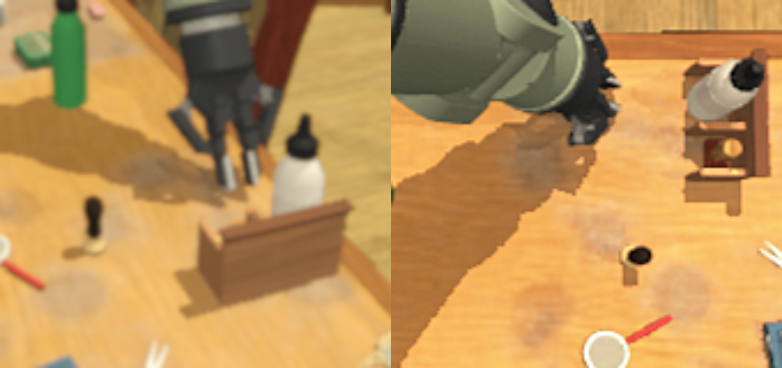

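The bottle stands upright in the wide bay against the back wall, with its cap at (747,75) in the right half. The gripper is clear, and the stamp, seal and green bottle are where they were. Handing in.

```bash
python3 -c "
from cell import r
print(r.sign_off())"
```

```text
the job is handed in; nothing more can be done
None
```

The white glue bottle now stands upright in the rack's wide bay against the back wall, pushed low with its cap untouched, no other object seen to have moved, and the job is handed in at about 18 s of the 61 s allowed.

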